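# Move the ice scoop to the ice-side fold-out hook

### The job

The ice scoop was left hanging on the orange fold-out hook of the brown coffee board. First swing the white hook on the blue ice board fully out, move the scoop over to it so that it hangs freely there by the eye in its handle, and then fold the emptied orange hook flat against its board. Do not drop the scoop or lay it down on the way, and leave the steel bucket and the two paper cups where they stand.

Things in the scene. Friction and masses are not known exactly. Their poses are not given: they have to be found in the camera images.
- coffee_board: Fixed upright brown wooden board, 150 mm wide (its y), 16 mm thick (its x), top edge at z = 225 mm, on a 120 x 160 x 10 mm foot. Origin: centre of its underside, on the table; z up. Its front, with the hook, faces its own +x, away from the robot.
- coffee_hook (a joint): Orange hook on the board's front: level arm (12 x 12 mm section, centre line at z = 225 mm) swinging like a gate about a vertical pin. 0 = folded flat, along the board's +y, 2 mm off the steel back plate; 1.57 rad = fully out, along the board's +x; stops at both ends. At q it points to (sin q, cos q) in the board's (x, y). Stays where left; needs 2.5 N at the post. 
- coffee_pin (a point): Pin axis of the orange hook at the height of its arm's centre line, 22 mm in front of the board's centre plane and 45 mm towards the board's -y. Fixed to the board, axes as the board's.
- coffee_post (a point): Centre of the top of the orange hook's upright end post: round, 14 mm in diameter, 90 mm from the pin, its top 30 mm above the arm's centre line (24 mm above the arm's top). It keeps things on the arm, and can be pinched from above; the board does not rise above the arm's centre line.
- ice_board: Fixed upright blue board, otherwise just like the coffee board, same frame.
- ice_hook (a joint): White hook on the front of the ice board, otherwise just like the orange hook, same values. Starts folded or nearly so (up to 0.25 rad).
- ice_pin (a point): Pin axis of the white hook, as coffee_pin.
- ice_post (a point): Centre of the top of the white hook's end post, as coffee_post.
- ice_seat (a point): Middle of the white hook's arm, on its centre line, 45 mm from the pin: where the scoop should hang. y points along the arm to the post, z up.
- scoop: Loose ice scoop, 120 to 225 g, 250 mm long, hanging near the middle of the orange arm, upright with the aluminium bowl (about 70 mm wide, reaching to 145 mm below the eye's centre) down. Origin: the centre of the eye. x runs through the eye (bowl's open side), y is across it, z up the handle.
- scoop_eye (a point): Centre of the eye, the opening in the green handle through which the hook's arm passes: 44 mm wide (y), 56 mm high at the middle (roof slopes down 4 mm to either side), frame 20 mm thick (x), 60 mm wide. Hung, this point is 21 mm below the arm's centre line; to pass over the end post it must be about 12 mm above that line (lift 33 mm).
- scoop_grip (a point): Centre of the green grip block at the top of the handle, 72 mm above the eye's centre: 24 mm (x) by 30 mm (y) by 60 mm high (z). Axes as the scoop's.
- bucket_mid (a point): Centre, half-way up, of a steel ice bucket 120 mm high, 90 mm across, open on top, standing between the boards. Leave it alone.
- cup_a_mid (a point): Centre, half-way up, of an upside-down brown paper cup, 87 mm high, 84 mm across, standing beyond the boards. Leave it alone.
- cup_b_mid (a point): Same kind of cup. Leave it alone.
Things that resemble listed ones, but are neither listed nor needed, are in the scene too. What is shaped like the ice_board but purple or yellow is not meant.

How it is judged:
By the outcome, as a careful person would: the job done as asked, in the order asked, and still so for the second after the job is handed in, with the robot touching nothing.
It also fails if it takes over 72 s, if anything falls off the work surface, if the arm or the gripper's body presses on something with over 40 N, if the wrist force passes 120 N, or if a joint passes its speed limit or range.

### The arm

A 6-joint arm with a two-finger parallel gripper is mounted at the origin on the work surface. World frame = base frame: x ahead of the robot, y to its left, z up, the work surface at z = 0. Lengths are in m, angles in degrees, forces in N, time in s.
With the tool pointing down it reaches from about 0.325 to 0.775 m from the base axis. Payload 9.3 kg.
Tool frame: the origin (TCP) lies midway between the tips of the shut fingers; the grasp point (between the pads) lies 19 mm behind it; x points along the fingers, z is the direction in which the jaws open and shut, and the axes are right-handed (so a half turn about x gives the same grasp; the last joint's range is limited). The gripper opens to 85 mm and grips with 20 to 120 N. Pads are 22 mm wide; open, the fingers measure 114 mm over their backs; the gripper's body (76 mm by 85 mm) begins 54 mm behind the grasp point. The pads swing forward as they close: fully open they stand 13 mm farther back than shut.
Start: joints at [66.715, 14.817, 1.232, 76.415, 0, 81.257], TCP at [0.138, 0.532, 0.231] pointing down, gripper open.
Joint ranges: [-174.27, 174.27], [-52.1, 104.24], [-59.71, 78.15], [-110.17, 111.67], [-87.03, 83.33], [-180, 180]. Speed limits (degrees/s): [127.2, 127.2, 159.86, 180, 180, 180].

### API

Orientations are given as a 3x3 rotation matrix whose columns are the frame's x, y, z axes.
In Python, from rig import robot gives the robot as it stands.
- The arm moves only by the shell command python3 -m handwheel 'ROWS' [FORCE]. ROWS is JSON, a list of rows, each an object of numbers: "hand": the finger opening in m, from 0 to 0.0854; "tx", "ty", "tz": the shift along the world's x, y, z in m; "wx", "wy", "wz": the turn, a rotation vector about the world's x, y, z in rad. A call has 1 to 12 rows; each row is the pose to reach, as a shift and turn from the pose measured when the call began; what a row does not reach only later rows make up. A row lasts 1/10 s, in which the tool goes at most 50 mm and 8.59 degrees, less where a joint would pass 70% of its speed; a pose out of reach is approached as far as the arm can. A call with a gripper value outside its range is refused whole. The fingers move at their own pace and stop on an object; FORCE is the grip in N (left out, the last holds). Time passes only in rows, so rows that repeat a pose let the fingers close. It gives the time, the measured TCP pose, the force and the opening at its end, in the units of the state.
- robot.get_state(): the state, without advancing time (a new reading comes with each control period).
- robot.camera(name): name is "scene" or "top" or "wrist"; returns the picture (420x560x3 uint8, blue, green, red); there is no depth.
- robot.camera_model(name): a dict with "vertical_fov" (degrees; the focal length in pixels is half the picture's height over the tangent of half this angle, whatever the lens; pixels are square), "cx", "cy" (the principal point, pixels), "R" (3x3) and "t" (3): a world point X has camera coordinates R X + t. Camera axes: x right, y down, z forward; pixel columns grow to the right and rows downward; lengths in m; the calibration is good to about 2 mm. The wrist camera is an equidistant fisheye: a pixel r from the principal point sees the ray r / f radians off the axis. A picture is of the moment at which its call begins: read the wrist's pose just before it. camera_model takes no time and is no camera call; for the wrist camera it gives the pose at the moment of the call.
- robot.finish_job(): hands the job in, once; it reports no verdict.
Trained networks look in the newest picture that a camera, given by its name, has taken for a name from the list of things; names that differ only in an ending like _2 or _b are one class to them, and where a whole thing is asked for, a point or a joint stands for the part that bears it (a point fixed in the world has none). Each returns a list of dicts, best first, with "conf" (0 to 1); they miss things now and then, are a little off and sometimes report something else, mostly with a low value. They report only what shows in the picture. A call takes as long as a camera call. They do not tell look-alikes from the thing itself.
- robot.outline_of(camera, name): "pixels" (420x560 bool, what is visible of it) and "at" ([row, column] in pixels, amid what is visible of it).
The state is a dict: "time_s": time; "qpos": joint angles; "joint_vel": joint speeds; "effort": joint torques, N m; "ee_pos": TCP position; "tcp_rot": TCP orientation; "force": force on the tool from outside, world axes, zero at the start; "moment": the same for the moment, N m; "width": finger opening in m.
Only numpy, scipy, OpenCV 4.12 (cv2) and the standard library are available. Lean on these libraries where they do the work, as an engineer would, in place of code of your own. Each camera call takes 0.05 s, during which the arm holds its last target.

## Working session

There is one attempt and no reset: what is moved stays moved. The work goes in short steps, Python scripts to look and compute and a shell command to move; the robot and the scene stay as the last step left them, time stands still between calls to the robot, and variables do not carry over. Pictures are saved under pics/ and viewed, and the job is handed in when it is done.

```bash
ls; mkdir -p pics; python3 - <<'E'
from rig import robot
import cv2
s=robot.get_state(); print(s)
for c in ["scene","top","wrist"]:
    m=robot.camera_model(c); print(c,m)
    cv2.imwrite(f"pics/{c}0.png",robot.camera(c))
E
```

```text
pics
{'time_s': 0.0, 'qpos': array([ 6.67134982e+01,  1.48515476e+01,  1.18758903e+00,  7.64152774e+01,
       -4.52765969e-05,  8.12563747e+01]), 'joint_vel': array([-0.1320046 ,  0.00059713,  0.00952256,  0.02145665,  0.01494178,
       -0.00881703]), 'effort': array([ 2.11766928e-04, -5.55638051e+01,  3.44531715e+01,  1.36736772e-02,
       -2.30256501e-04,  1.76277740e-05]), 'ee_pos': array([0.13799738, 0.53210302, 0.23064381]), 'tcp_rot': array([[-5.45986044e-04, -9.67959944e-01,  2.51104060e-01],
       [-1.27058690e-03,  2.51104566e-01,  9.67959133e-01],
       [-9.99999044e-01,  2.09442648e-04, -1.36697681e-03]]), 'force': array([0.33744769, 0.45736455, 0.17806995]), 'moment': array([ 0.01037073, -0.05769434,  0.01365965]), 'width': 0.0855395480176437}
scene {'vertical_fov': 48.81877546829433, 'cx': 279.24344502232844, 'cy': 213.5958771919435, 'R': array([[ 0.48920078,  0.87216412, -0.00351366],
       [ 0.5621166 , -0.31836892, -0.76332572],
       [-0.66686395,  0.37144445, -0.64600425]]), 't': array([-0.23003416, -0.18367849,  1.61483754])}
top {'vertical_fov': 51.849151399474366, 'cx': 283.56797561180406, 'cy': 206.9376246888781, 'R': array([[-0.02081631, -0.99978195,  0.00165102],
       [-0.9922287 ,  0.02045636, -0.12273445],
       [ 0.12267392, -0.00419307, -0.99243817]]), 't': array([-0.06136719,  0.5499313 ,  1.12511168])}
wrist {'vertical_fov': 65.70646984690485, 'cx': 278.2395905447955, 'cy': 206.8665082631608, 'R': array([[ 2.51014796e-01,  9.67982971e-01, -7.34834338e-04],
       [ 9.29263404e-01, -2.40761440e-01,  2.80184682e-01],
       [ 2.71037081e-01, -7.10133553e-02, -9.59945834e-01]]), 't': array([-0.54859121, -0.03674483,  0.37828517])}
```

View pics/scene0.png

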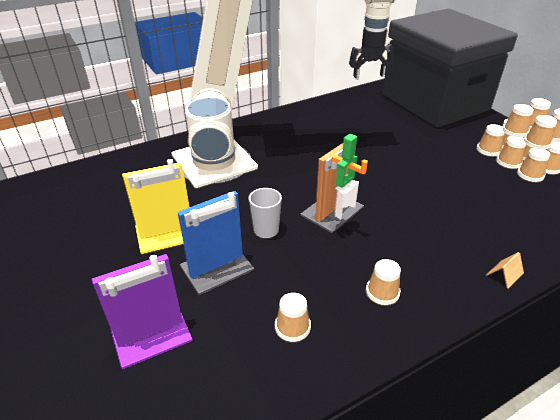

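View pics/top0.png

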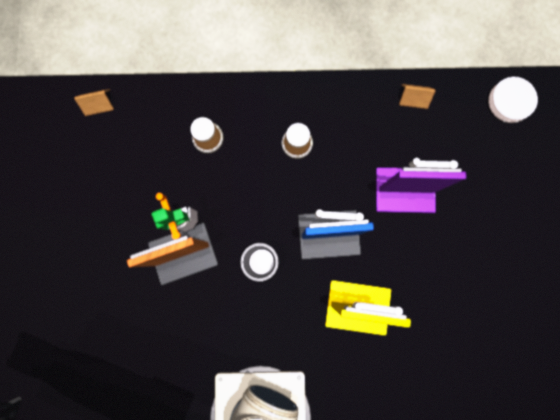

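View pics/wrist0.png

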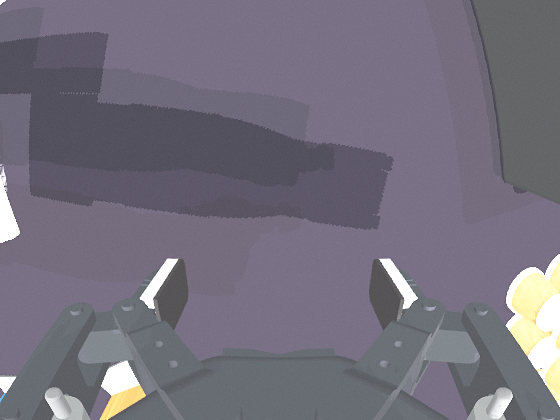

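```bash
python3 - <<'E'
import cv2
t=cv2.imread("pics/top0.png"); s=cv2.imread("pics/scene0.png")
def up(a,f): return cv2.resize(a,None,fx=f,fy=f,interpolation=cv2.INTER_CUBIC)
cv2.imwrite("pics/c1.png",up(t[180:290,110:230],5)) 
cv2.imwrite("pics/c2.png",up(t[190:280,280:400],6))
cv2.imwrite("pics/c3.png",up(s[170:300,160:290],4.5))
cv2.imwrite("pics/c4.png",up(s[125:245,290:410],5))
E
```

```text
(no output)
```

View pics/c1.png

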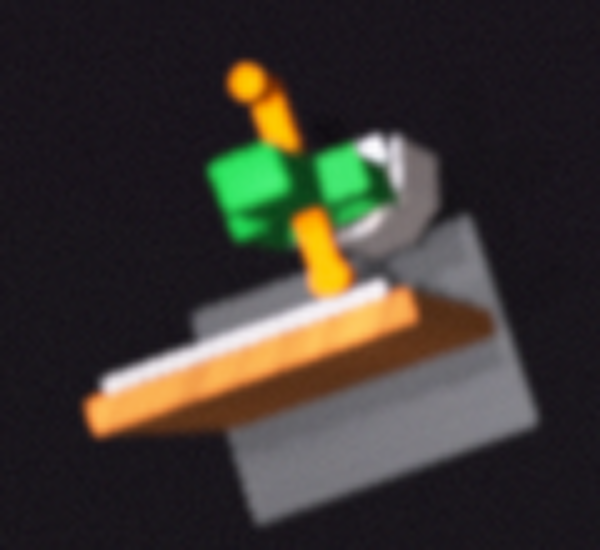

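View pics/c2.png

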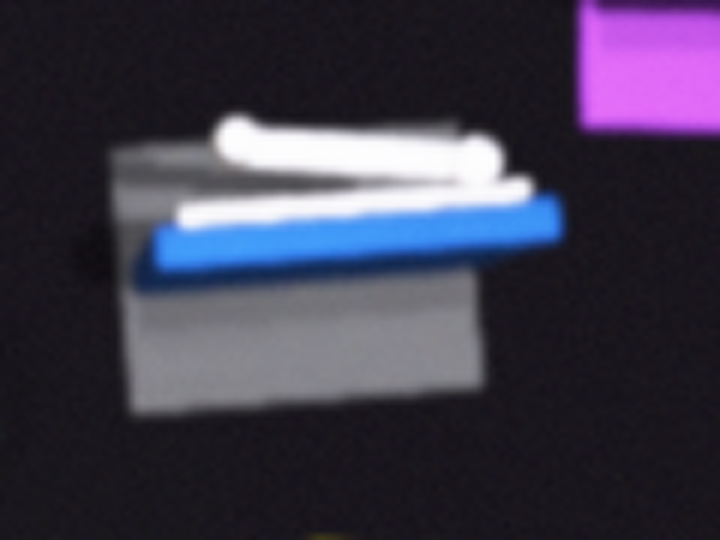

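View pics/c3.png

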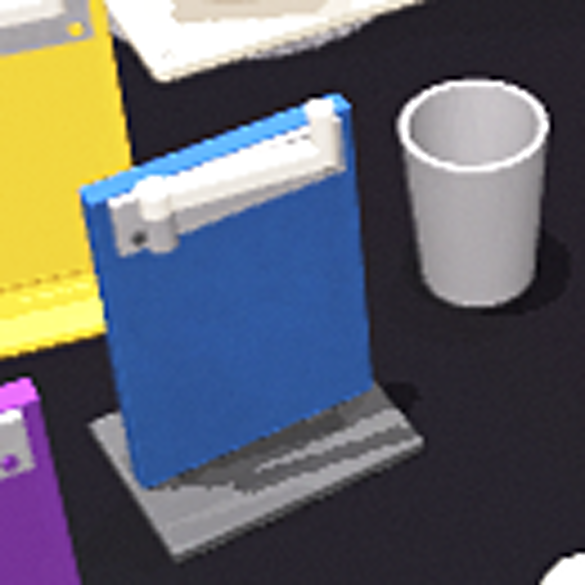

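View pics/c4.png

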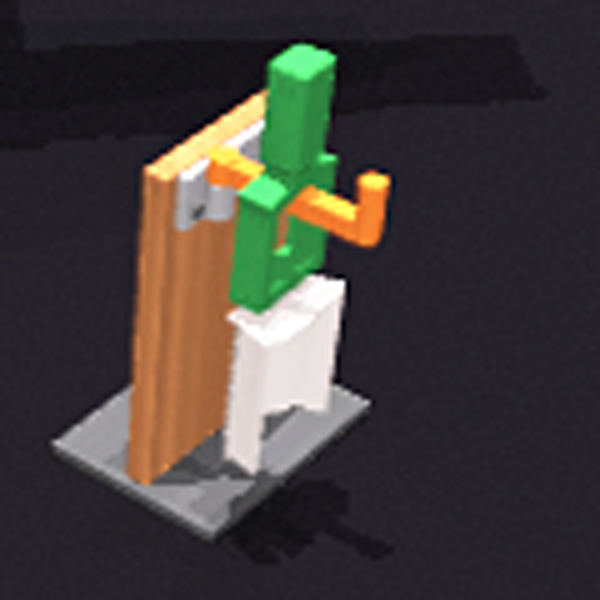

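```bash
cat > h.py <<'E'
import numpy as np, cv2
from scipy.optimize import least_squares
from scipy.spatial.transform import Rotation as Ro
from rig import robot
def proj(m,X):
    c=np.asarray(X)@m['R'].T+m['t']; f=210/np.tan(np.radians(m['vertical_fov']/2))
    return np.c_[m['cx']+f*c[...,0]/c[...,2], m['cy']+f*c[...,1]/c[...,2]]
def projw(m,X):
    c=np.atleast_2d(X)@m['R'].T+m['t']; f=210/np.tan(np.radians(m['vertical_fov']/2))
    r=np.hypot(c[:,0],c[:,1]); th=np.arctan2(r,c[:,2])
    return np.c_[m['cx']+f*th*c[:,0]/r, m['cy']+f*th*c[:,1]/r]
def un(p,f,ox,oy): return (np.array(p,float)+.5)/f-.5+[ox,oy]
def rz(a): return np.array([[np.cos(a),-np.sin(a),0],[np.sin(a),np.cos(a),0],[0,0,1]])
def bp(p,L): return np.asarray(L)@rz(p[2]).T+[p[0],p[1],0]
def hook(q,r=.09,z=.255): return np.array([.022+r*np.sin(q),-.045+r*np.cos(q),z])
E
python3 - <<'E'
from h import *
T=robot.camera_model("top");S=robot.camera_model("scene")
W=.075;t=.008
def fit(top,Tp,sc,Sp,pt,ps,p0):
    def res(p):
        r=(proj(T,bp(p,top))-Tp); r2=proj(S,bp(p,sc))-Sp
        h=bp(p,hook(p[3])[None])
        return np.r_[r.ravel(),r2.ravel(),(proj(T,h)-pt).ravel(),(proj(S,h)-ps).ravel()]
    s=least_squares(res,p0,loss='soft_l1'); print(s.x,np.degrees(s.x[2:])); print(res(s.x).reshape(-1,2).round(1).tolist())
    P=bp(s.x,[hook(s.x[3]),[.022,-.045,.225],hook(1.5708)]); print(P.round(4)); return s.x
top=[[t,W,.225],[-t,W,.225],[-t,-W,.225],[t,-W,.225]]
ft=[[.06,.08,.01],[-.06,.08,.01],[-.06,-.08,.01],[.06,-.08,.01]]
# ice
fit(top+[ft[1],ft[2],ft[0]],un([(155,230),(160,272),(560,242),(560,200),(132,412),(484,385),(112,150)],6,280,190),
 [[t,-W,.225],[t,W,.225],[t,-W,.01],[t,W,.01],ft[3],ft[0]],un([(90,205),(352,115),(148,488),(373,383),(178,552),(422,438)],4.5,160,170),
 un((237,133),6,280,190),un((320,104),4.5,160,170),[.5,-.1,0,.1])
fit(top+ft,un([(85,400),(97,437),(418,320),(408,290),(192,315),(258,523),(538,422),(470,212)],5,110,180),
 [[t,-W,.225],[-t,-W,.225],[t,-W,.01],ft[3],ft[2],ft[0]],un([(165,180),(148,170),(155,482),(212,530),(55,445),(370,403)],5,290,125),
 un((247,82),5,110,180),un((372,180),5,290,125),[.5,.2,.2,1.3])
E
```

```text
[ 0.47379227 -0.19365425  0.05926732  0.17105631] [3.3957673  9.80080479]
[[-0.6, -0.2], [-0.8, -0.0], [-0.2, -0.4], [-1.0, -0.5], [-0.4, 0.7], [-0.1, 0.4], [-0.8, 0.3], [-0.7, -0.1], [-0.6, -2.2], [-1.5, 0.9], [-0.3, 1.5], [-1.3, 0.8], [0.2, 0.4], [-0.3, 0.3], [-0.2, 1.0]]
[[ 0.5085 -0.1478  0.255 ]
 [ 0.4984 -0.2373  0.225 ]
 [ 0.5883 -0.2319  0.255 ]]
[0.43124996 0.20347646 0.32793875 1.55080351] [18.78950644 88.85449603]
[[-0.4, 0.2], [-0.6, -0.3], [-0.1, -0.2], [-0.4, -1.0], [-0.8, -0.2], [-0.3, 0.4], [0.3, 0.0], [-0.4, 0.3], [-0.0, 0.2], [-1.4, -0.1], [-2.2, 1.5], [-0.3, 0.8], [-1.2, -0.3], [-0.3, -0.3], [-0.1, -0.2], [0.1, 0.3]]
[[0.5512 0.1986 0.255 ]
 [0.4666 0.168  0.225 ]
 [0.5518 0.1969 0.255 ]]
```

```bash
python3 -m handwheel '[{"tz":0.05},{"tz":0.1},{"tz":0.15,"ty":-0.02},{"tx":0.37,"ty":-0.68,"tz":0.15,"wz":0.31},{"tx":0.37,"ty":-0.68,"tz":0.15,"wz":0.31},{"tx":0.37,"ty":-0.68,"tz":0.15,"wz":0.31},{"tx":0.37,"ty":-0.68,"tz":0.15,"wz":0.31},{"tx":0.37,"ty":-0.68,"tz":0.15,"wz":0.31},{"tx":0.37,"ty":-0.68,"tz":0.15,"wz":0.31},{"tx":0.37,"ty":-0.68,"tz":0.15,"wz":0.31},{"tx":0.37,"ty":-0.68,"tz":0.15,"wz":0.31},{"tx":0.37,"ty":-0.68,"tz":0.15,"wz":0.31}]'
python3 - <<'E'
from h import *
T=robot.camera_model("top");f=210/np.tan(np.radians(T['vertical_fov']/2))
def at(u,v,z):
    d=np.array([(u-T['cx'])/f,(v-T['cy'])/f,1])@T['R']; c=-T['R'].T@T['t']
    return (c+d*(z-c[2])/d[2]).round(3)
for n,u,v,z in [("cupa",203,128,.087),("cupb",297,133,.087),("bucket",262,261,.12),("purpL",387,190,.225),("purpR",464,175,.225),("purp post",418,162,.255),("yel",345,320,.225),("yel",410,322,.225)]: print(n,at(u,v,z))
E
```

```text
cupa [0.754 0.134 0.087]
cupb [ 0.736 -0.112  0.087]
bucket [ 0.406 -0.017  0.12 ]
purpL [ 0.559 -0.305  0.225]
purpR [ 0.589 -0.481  0.225]
purp post [ 0.615 -0.369  0.255]
yel [ 0.275 -0.2    0.225]
yel [ 0.268 -0.341  0.225]validation failed for argument at $[0]...
```

```bash
python3 -m handwheel '[{"hand":0.085,"tx":0,"ty":0,"tz":0.05,"wx":0,"wy":0,"wz":0}]'
```

```text
time_s: 0.25
ee_pos: [0.1367, 0.5291, 0.2746]
tcp_rot: [[-0.006, -0.968, 0.251], [-0.014, 0.251, 0.968], [-1.0, 0.002, -0.015]]
force: [0.6, 0.7, 0.7]
width: 0.0851
```

```bash
python3 -m handwheel '[{"hand":0.085,"tx":0,"ty":0,"tz":0.05,"wx":0,"wy":0,"wz":0},{"hand":0.085,"tx":0,"ty":-0.02,"tz":0.1,"wx":0,"wy":0,"wz":0},{"hand":0.085,"tx":0.37,"ty":-0.68,"tz":0.1,"wx":0,"wy":0,"wz":0.31},{"hand":0.085,"tx":0.37,"ty":-0.68,"tz":0.1,"wx":0,"wy":0,"wz":0.31},{"hand":0.085,"tx":0.37,"ty":-0.68,"tz":0.1,"wx":0,"wy":0,"wz":0.31},{"hand":0.085,"tx":0.37,"ty":-0.68,"tz":0.1,"wx":0,"wy":0,"wz":0.31},{"hand":0.085,"tx":0.37,"ty":-0.68,"tz":0.1,"wx":0,"wy":0,"wz":0.31},{"hand":0.085,"tx":0.37,"ty":-0.68,"tz":0.1,"wx":0,"wy":0,"wz":0.31},{"hand":0.085,"tx":0.37,"ty":-0.68,"tz":0.1,"wx":0,"wy":0,"wz":0.31},{"hand":0.085,"tx":0.37,"ty":-0.68,"tz":0.1,"wx":0,"wy":0,"wz":0.31},{"hand":0.085,"tx":0.37,"ty":-0.68,"tz":0.1,"wx":0,"wy":0,"wz":0.31},{"hand":0.085,"tx":0.37,"ty":-0.68,"tz":0.1,"wx":0,"wy":0,"wz":0.31}]'
```

```text
time_s: 1.45
ee_pos: [0.3783, 0.0776, 0.3735]
tcp_rot: [[-0.001, -0.998, -0.056], [-0.015, -0.056, 0.998], [-1.0, 0.002, -0.015]]
force: [1.7, 1.6, 0.3]
width: 0.0853
```

```bash
python3 -m handwheel '[{"hand":0.085,"tx":0.13,"ty":-0.226,"tz":-0.03,"wx":-0.015,"wy":0,"wz":0},{"hand":0.085,"tx":0.13,"ty":-0.226,"tz":-0.03,"wx":-0.015,"wy":0,"wz":0},{"hand":0.085,"tx":0.13,"ty":-0.226,"tz":-0.03,"wx":-0.015,"wy":0,"wz":0},{"hand":0.085,"tx":0.13,"ty":-0.226,"tz":-0.03,"wx":-0.015,"wy":0,"wz":0},{"hand":0.085,"tx":0.13,"ty":-0.226,"tz":-0.03,"wx":-0.015,"wy":0,"wz":0},{"hand":0.085,"tx":0.13,"ty":-0.226,"tz":-0.03,"wx":-0.015,"wy":0,"wz":0},{"hand":0.085,"tx":0.13,"ty":-0.226,"tz":-0.03,"wx":-0.015,"wy":0,"wz":0},{"hand":0.085,"tx":0.13,"ty":-0.226,"tz":-0.03,"wx":-0.015,"wy":0,"wz":0}]'
python3 - <<'E'
from h import *
m=robot.camera_model("wrist"); im=robot.camera("wrist")
p=projw(m,bp([.4738,-.1937,.0593],[hook(.171),[.022,-.045,.231],[.008,.075,.225],[.008,-.075,.225]]))
print(p.round(1)); print(robot.get_state()['tcp_rot'].round(3))
cv2.imwrite("pics/w1raw.png",im)
for a in p: cv2.drawMarker(im,tuple(int(round(v)) for v in a),(0,0,255),0,10,1)
cv2.imwrite("pics/w1.png",im)
E
```

```text
time_s: 2.25
ee_pos: [0.5079, -0.148, 0.3434]
tcp_rot: [[-0.002, -0.998, -0.056], [-0.029, -0.056, 0.998], [-1.0, 0.003, -0.029]]
force: [0.0, -0.3, 0.0]
width: 0.0843
[[283.3 212.7]
 [177.4 186.1]
 [322.3 167.5]
 [146.8 169.3]]
[[-0.001 -0.998 -0.056]
 [-0.03  -0.056  0.998]
 [-1.     0.002 -0.03 ]]
```

View pics/w1.png

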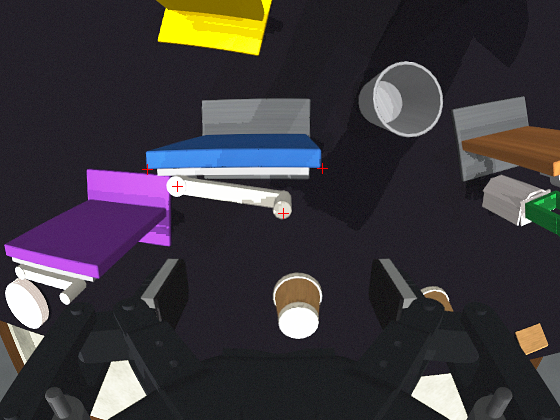

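```bash
python3 -m handwheel '[{"hand":0.085,"tx":0,"ty":0,"tz":-0.05,"wx":0.03,"wy":0,"wz":0},{"hand":0.085,"tx":0,"ty":0,"tz":-0.08,"wx":0.03,"wy":0,"wz":0},{"hand":0.085,"tx":0,"ty":0,"tz":-0.107,"wx":0.03,"wy":0,"wz":0},{"hand":0.085,"tx":0,"ty":0,"tz":-0.107,"wx":0.03,"wy":0,"wz":0},{"hand":0.0,"tx":0,"ty":0,"tz":-0.107,"wx":0.03,"wy":0,"wz":0},{"hand":0.0,"tx":0,"ty":0,"tz":-0.107,"wx":0.03,"wy":0,"wz":0},{"hand":0.0,"tx":0,"ty":0,"tz":-0.107,"wx":0.03,"wy":0,"wz":0},{"hand":0.0,"tx":0,"ty":0,"tz":-0.107,"wx":0.03,"wy":0,"wz":0},{"hand":0.0,"tx":0,"ty":0,"tz":-0.107,"wx":0.03,"wy":0,"wz":0}]' 30
```

```text
time_s: 3.2
ee_pos: [0.508, -0.1478, 0.2374]
tcp_rot: [[0.0, -0.998, -0.056], [-0.001, -0.056, 0.998], [-1.0, -0.0, -0.001]]
force: [-1.4, -5.9, 6.1]
width: 0.0123
```

```bash
python3 - <<'E'
import numpy as np
q0=.171;y=.0593;f=lambda q:.09*np.array([np.sin(q-y),np.cos(q-y)])
for q in [.35,.55,.75,.95,1.15,1.35,1.5,1.57,1.60]: print(q,(f(q)-f(q0)).round(4))
E
```

```text
0.35 [ 0.0158 -0.0032]
0.55 [ 0.0324 -0.0101]
0.75 [ 0.0473 -0.0201]
0.95 [ 0.0599 -0.0328]
1.15 [ 0.0698 -0.0479]
1.35 [ 0.0765 -0.0646]
1.5 [ 0.0792 -0.0778]
1.57 [ 0.0798 -0.084 ]
1.6 [ 0.0799 -0.0867]
```

```bash
python3 -m handwheel '[{"hand":0.0,"tx":0.016,"ty":-0.003,"tz":0,"wx":0,"wy":0,"wz":0},{"hand":0.0,"tx":0.032,"ty":-0.010,"tz":0,"wx":0,"wy":0,"wz":0},{"hand":0.0,"tx":0.047,"ty":-0.020,"tz":0,"wx":0,"wy":0,"wz":0},{"hand":0.0,"tx":0.06,"ty":-0.033,"tz":0,"wx":0,"wy":0,"wz":0},{"hand":0.0,"tx":0.07,"ty":-0.048,"tz":0,"wx":0,"wy":0,"wz":0},{"hand":0.0,"tx":0.0765,"ty":-0.065,"tz":0,"wx":0,"wy":0,"wz":0},{"hand":0.0,"tx":0.079,"ty":-0.078,"tz":0,"wx":0,"wy":0,"wz":0},{"hand":0.0,"tx":0.08,"ty":-0.084,"tz":0,"wx":0,"wy":0,"wz":0},{"hand":0.0,"tx":0.08,"ty":-0.087,"tz":0,"wx":0,"wy":0,"wz":0},{"hand":0.0,"tx":0.08,"ty":-0.087,"tz":0,"wx":0,"wy":0,"wz":0}]'
```

```text
time_s: 4.2
ee_pos: [0.5913, -0.2327, 0.2378]
tcp_rot: [[0.007, -0.998, -0.058], [0.004, -0.058, 0.998], [-1.0, -0.007, 0.004]]
force: [16.1, 11.4, -1.7]
width: 0.0124
```

```bash
python3 -m handwheel '[{"hand":0.0,"tx":0,"ty":-0.004,"tz":0,"wx":0,"wy":0,"wz":0},{"hand":0.0,"tx":0,"ty":-0.004,"tz":0,"wx":0,"wy":0,"wz":0},{"hand":0.0,"tx":0,"ty":-0.004,"tz":0,"wx":0,"wy":0,"wz":0}]'
python3 -m handwheel '[{"hand":0.04,"tx":0,"ty":0.001,"tz":0,"wx":0,"wy":0,"wz":0},{"hand":0.06,"tx":0,"ty":0.001,"tz":0,"wx":0,"wy":0,"wz":0},{"hand":0.06,"tx":0,"ty":0.001,"tz":0,"wx":0,"wy":0,"wz":0},{"hand":0.085,"tx":0,"ty":0.001,"tz":0.05,"wx":0,"wy":0,"wz":0},{"hand":0.085,"tx":0,"ty":0.001,"tz":0.1,"wx":0,"wy":0,"wz":0},{"hand":0.085,"tx":0,"ty":0.001,"tz":0.13,"wx":0,"wy":0,"wz":0},{"hand":0.085,"tx":0,"ty":0.001,"tz":0.13,"wx":0,"wy":0,"wz":0}]'
python3 - <<'E'
from h import *
m=robot.camera_model("wrist"); im=robot.camera("wrist"); t=robot.camera("top");s=robot.camera("scene")
np.save("t1.npy",t);np.save("s1.npy",s)
p=projw(m,bp([.4738,-.1937,.0593],[hook(1.5708),[.022,-.045,.231],[.008,.075,.225],[.008,-.075,.225]]))
print(p.round(1)); cv2.imwrite("pics/w2raw.png",im)
for a in p: cv2.drawMarker(im,tuple(int(round(v)) for v in a),(0,0,255),0,10,1)
cv2.imwrite("pics/w2.png",im)
up=lambda a,f: cv2.resize(a,None,fx=f,fy=f,interpolation=cv2.INTER_CUBIC)
cv2.imwrite("pics/s2.png",up(s[120:330,110:390],2.8));cv2.imwrite("pics/t2.png",up(t[180:270,280:400],6))
E
```

```text
time_s: 4.5
ee_pos: [0.5915, -0.2329, 0.2376]
tcp_rot: [[0.007, -0.998, -0.061], [0.011, -0.061, 0.998], [-1.0, -0.007, 0.011]]
force: [1.7, 18.1, 2.0]
width: 0.0125
time_s: 5.2
ee_pos: [0.592, -0.2328, 0.3725]
tcp_rot: [[0.013, -0.998, -0.06], [0.007, -0.06, 0.998], [-1.0, -0.014, 0.006]]
force: [0.6, -0.4, -0.3]
width: 0.0849
[[279.9 195.1]
 [279.7  86.3]
 [410.   78.6]
 [245.2  71.5]]
```

View pics/w2.png

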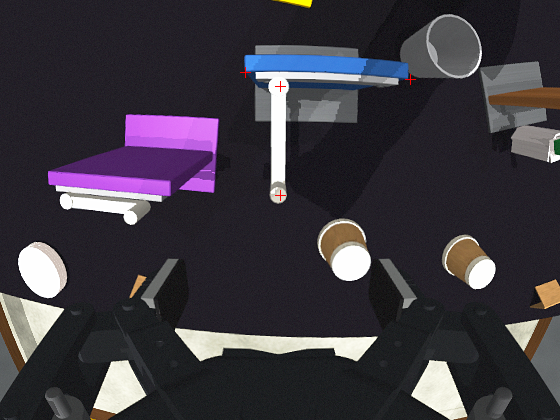

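View pics/s2.png

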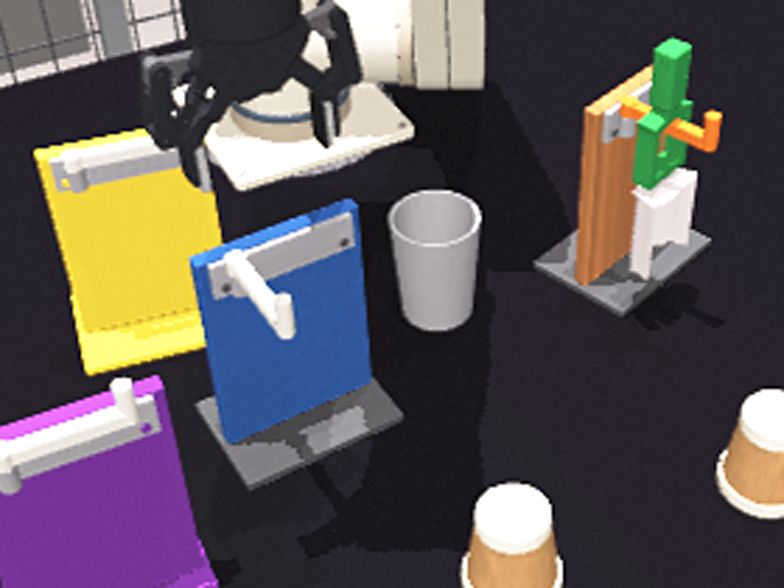

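```bash
python3 - <<'E'
from h import *
T=robot.camera_model("top");S=robot.camera_model("scene")
Lt=[[-.012,.015],[.012,.015],[.012,-.015],[-.012,-.015]]
tp=un([(222,212),(207,170),(275,143),(290,190)],5,110,180)
sp=un([(300,45),(335,58),(305,78),(268,62)],5,290,125)
def X(p): return np.c_[np.array(Lt)@rz(p[2])[:2,:2].T+p[:2],np.full(4,p[3])]
def res(p): return np.r_[(proj(T,X(p))-tp).ravel(),(proj(S,X(p))-sp).ravel(),(p[3]-.306)*300]
s=least_squares(res,[.51,.18,.3,.306]);print(s.x,np.degrees(s.x[2]),res(s.x).round(1))
print("arm mid",bp([.4312,.2035,.3279],hook(1.5508,.045,.225)[None]))
E
```

```text
[0.50340799 0.18350146 0.33519647 0.30408528] 19.205343174547153 [-0.   1.2 -0.7 -1.3 -0.4 -1.   0.3  0.5 -0.4 -0.9  0.5 -0.2 -0.4  0.6
 -1.   0.4 -0.6]
arm mid [[0.5088245  0.18332423 0.225     ]]
```

```bash
python3 -m handwheel '[{"hand":0.085,"tx":-0.088,"ty":0.416,"tz":0.03,"wx":-0.007,"wy":0.013,"wz":0.275},{"hand":0.085,"tx":-0.088,"ty":0.416,"tz":0.03,"wx":-0.007,"wy":0.013,"wz":0.275},{"hand":0.085,"tx":-0.088,"ty":0.416,"tz":0.03,"wx":-0.007,"wy":0.013,"wz":0.275},{"hand":0.085,"tx":-0.088,"ty":0.416,"tz":0.03,"wx":-0.007,"wy":0.013,"wz":0.275},{"hand":0.085,"tx":-0.088,"ty":0.416,"tz":0.03,"wx":-0.007,"wy":0.013,"wz":0.275},{"hand":0.085,"tx":-0.088,"ty":0.416,"tz":0.03,"wx":-0.007,"wy":0.013,"wz":0.275},{"hand":0.085,"tx":-0.088,"ty":0.416,"tz":0.03,"wx":-0.007,"wy":0.013,"wz":0.275},{"hand":0.085,"tx":-0.088,"ty":0.416,"tz":0.03,"wx":-0.007,"wy":0.013,"wz":0.275},{"hand":0.085,"tx":-0.088,"ty":0.416,"tz":0.03,"wx":-0.007,"wy":0.013,"wz":0.275},{"hand":0.085,"tx":-0.088,"ty":0.416,"tz":0.03,"wx":-0.007,"wy":0.013,"wz":0.275},{"hand":0.085,"tx":-0.088,"ty":0.416,"tz":0.03,"wx":-0.007,"wy":0.013,"wz":0.275}]'
python3 - <<'E'
from h import *
m=robot.camera_model("wrist"); im=robot.camera("wrist"); print(robot.get_state()['ee_pos'])
cv2.imwrite("pics/w3raw.png",im)
L=[[-.012,.015],[.012,.015],[.012,-.015],[-.012,-.015]]
X=np.c_[np.array(L)@rz(.335)[:2,:2].T+[.5034,.1835],np.full(4,.306)]
p=np.r_[projw(m,X),projw(m,bp([.4312,.2035,.3279],[hook(1.5508),[.022,-.045,.231],[.008,.075,.225],[.008,-.075,.225]]))]
print(p.round(1))
for a in p: cv2.drawMarker(im,tuple(int(round(v)) for v in a),(0,0,255),0,8,1)
cv2.imwrite("pics/w3.png",im)
E
```

```text
time_s: 6.45
ee_pos: [0.5032, 0.184, 0.3957]
tcp_rot: [[-0.011, -0.944, -0.33], [0.003, -0.33, 0.944], [-1.0, 0.009, 0.006]]
force: [0.0, 0.8, -0.2]
width: 0.0848
[0.5034256  0.18332249 0.39583347]
[[298.5 197.1]
 [297.9 227.7]
 [258.4 227.8]
 [257.9 197.1]
 [276.2 247.7]
 [275.  149.2]
 [394.8 138.3]
 [243.9 134.2]]
```

View pics/w3.png

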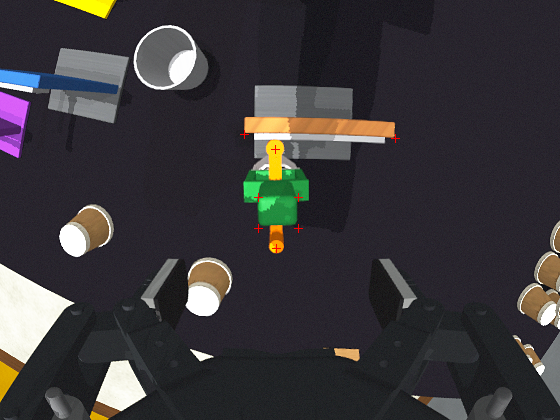

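```bash
python3 -m handwheel '[{"hand":0.085,"tx":0,"ty":0,"tz":-0.05,"wx":-0.003,"wy":-0.011,"wz":0},{"hand":0.085,"tx":0,"ty":0,"tz":-0.09,"wx":-0.003,"wy":-0.011,"wz":0},{"hand":0.085,"tx":0,"ty":0,"tz":-0.12,"wx":-0.003,"wy":-0.011,"wz":0},{"hand":0.085,"tx":0,"ty":0,"tz":-0.138,"wx":-0.003,"wy":-0.011,"wz":0},{"hand":0.085,"tx":0,"ty":0,"tz":-0.138,"wx":-0.003,"wy":-0.011,"wz":0},{"hand":0.04,"tx":0,"ty":0,"tz":-0.138,"wx":-0.003,"wy":-0.011,"wz":0},{"hand":0.04,"tx":0,"ty":0,"tz":-0.138,"wx":-0.003,"wy":-0.011,"wz":0},{"hand":0.02,"tx":0,"ty":0,"tz":-0.138,"wx":-0.003,"wy":-0.011,"wz":0},{"hand":0.02,"tx":0,"ty":0,"tz":-0.138,"wx":-0.003,"wy":-0.011,"wz":0},{"hand":0.02,"tx":0,"ty":0,"tz":-0.138,"wx":-0.003,"wy":-0.011,"wz":0}]' 50
```

```text
time_s: 7.5
ee_pos: [0.5038, 0.1832, 0.2587]
tcp_rot: [[0.002, -0.944, -0.329], [-0.0, -0.329, 0.944], [-1.0, -0.002, -0.001]]
force: [0.8, -1.6, 4.8]
width: 0.0295
```

```bash
python3 - <<'E'
from h import *
s=robot.camera("scene"); im=robot.camera("wrist"); print(robot.get_state()['moment'],robot.get_state()['force'])
cv2.imwrite("pics/s4.png",cv2.resize(s[80:260,270:430],None,fx=3.3,fy=3.3)); cv2.imwrite("pics/w4.png",im)
E
```

```text
[-0.48951518 -0.03222155  0.00246309] [ 0.89047529 -1.1560541   4.91837358]
```

View pics/s4.png

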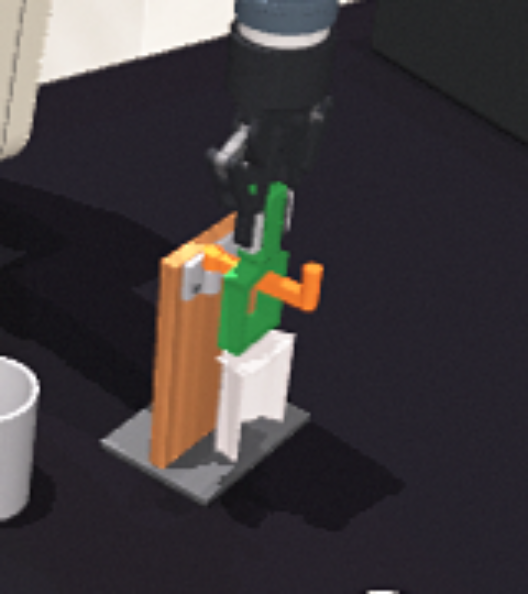

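View pics/w4.png

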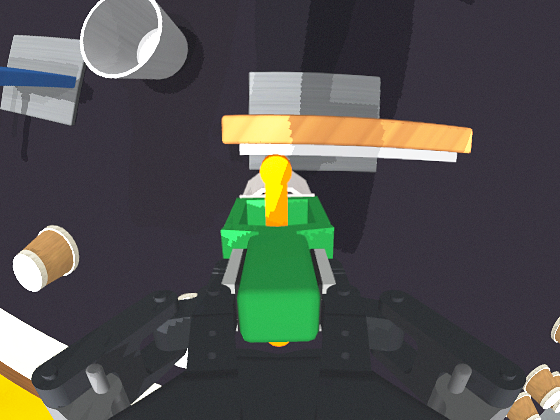

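```bash
python3 -m handwheel '[{"hand":0.02,"tx":0,"ty":0,"tz":0.01,"wx":0,"wy":0,"wz":0},{"hand":0.02,"tx":0,"ty":0,"tz":0.02,"wx":0,"wy":0,"wz":0},{"hand":0.02,"tx":0,"ty":0,"tz":0.03,"wx":0,"wy":0,"wz":0},{"hand":0.02,"tx":0,"ty":0,"tz":0.034,"wx":0,"wy":0,"wz":0},{"hand":0.02,"tx":0,"ty":0,"tz":0.034,"wx":0,"wy":0,"wz":0}]'
python3 - <<'E'
from h import *
s=robot.camera("scene"); im=robot.camera("wrist"); print(robot.get_state()['moment'],robot.get_state()['force'])
cv2.imwrite("pics/s5.png",cv2.resize(s[80:260,270:430],None,fx=3.3,fy=3.3)); cv2.imwrite("pics/w5.png",im)
E
```

```text
time_s: 8.1
ee_pos: [0.5041, 0.1833, 0.2935]
tcp_rot: [[0.003, -0.944, -0.329], [0.0, -0.329, 0.944], [-1.0, -0.003, -0.001]]
force: [0.6, -0.2, -1.8]
width: 0.0294
[ 0.00299269  0.04655785 -0.03569275] [-0.00382223 -0.96019843 -2.27169047]
```

View pics/s5.png

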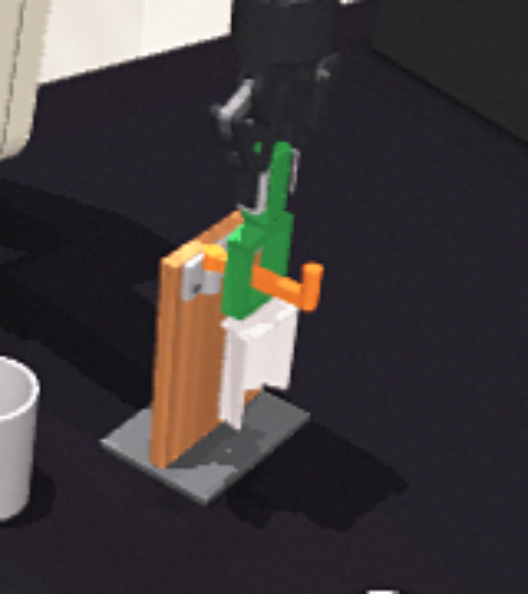

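View pics/w5.png

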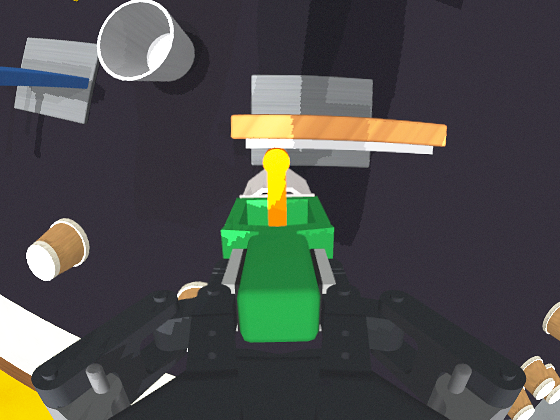

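```bash
python3 -m handwheel '[{"hand":0.02,"tx":0.009,"ty":0.003,"tz":0,"wx":0,"wy":0,"wz":0},{"hand":0.02,"tx":0.019,"ty":0.007,"tz":0,"wx":0,"wy":0,"wz":0},{"hand":0.02,"tx":0.028,"ty":0.010,"tz":0,"wx":0,"wy":0,"wz":0},{"hand":0.02,"tx":0.038,"ty":0.0137,"tz":0,"wx":0,"wy":0,"wz":0},{"hand":0.02,"tx":0.038,"ty":0.0137,"tz":0,"wx":0,"wy":0,"wz":0}]'
python3 -m handwheel '[{"hand":0.02,"tx":0.01,"ty":0.0036,"tz":0,"wx":0,"wy":0,"wz":0},{"hand":0.02,"tx":0.02,"ty":0.007,"tz":0,"wx":0,"wy":0,"wz":0},{"hand":0.02,"tx":0.03,"ty":0.011,"tz":0,"wx":0,"wy":0,"wz":0},{"hand":0.02,"tx":0.04,"ty":0.0145,"tz":0,"wx":0,"wy":0,"wz":0},{"hand":0.02,"tx":0.05,"ty":0.018,"tz":0,"wx":0,"wy":0,"wz":0},{"hand":0.02,"tx":0.05,"ty":0.018,"tz":0,"wx":0,"wy":0,"wz":0}]'
python3 - <<'E'
from h import *
s=robot.camera("scene"); im=robot.camera("wrist"); print(robot.get_state()['moment'],robot.get_state()['force'])
cv2.imwrite("pics/s6.png",cv2.resize(s[80:260,270:430],None,fx=3.3,fy=3.3)); cv2.imwrite("pics/w6.png",im)
E
```

```text
time_s: 8.7
ee_pos: [0.5432, 0.1974, 0.2916]
tcp_rot: [[0.001, -0.944, -0.329], [-0.0, -0.329, 0.944], [-1.0, -0.001, -0.001]]
force: [0.1, -0.1, -2.6]
width: 0.0291
time_s: 9.3
ee_pos: [0.5943, 0.2157, 0.2908]
tcp_rot: [[0.0, -0.944, -0.329], [-0.0, -0.329, 0.944], [-1.0, -0.0, -0.0]]
force: [0.3, -0.6, -1.7]
width: 0.0293
[ 0.00670082 -0.06012068  0.01772636] [ 0.47822384  0.22363237 -1.98036534]
```

View pics/s6.png

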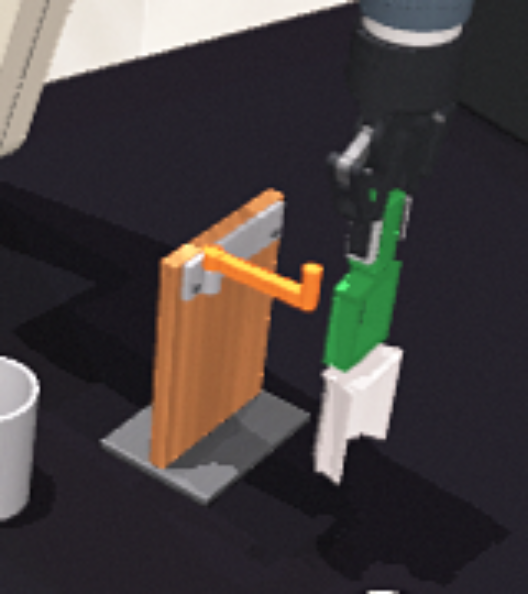

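View pics/w6.png

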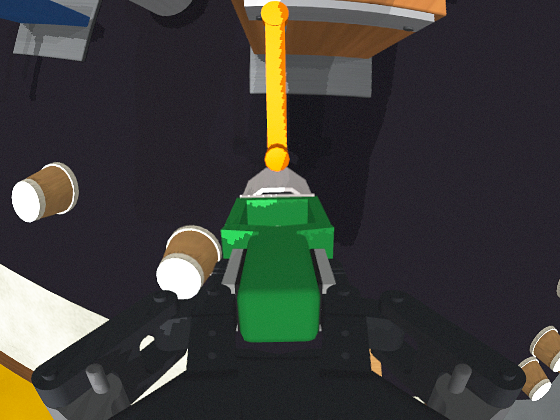

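```bash
python3 -m handwheel '[{"hand":0.02,"tx":0.005,"ty":0,"tz":0.03,"wx":0,"wy":0,"wz":0},{"hand":0.02,"tx":0.01,"ty":-0.01,"tz":0.06,"wx":0,"wy":0,"wz":0},{"hand":0.02,"tx":0.015,"ty":-0.03,"tz":0.09,"wx":0,"wy":0,"wz":-0.03},{"hand":0.02,"tx":0.02,"ty":-0.06,"tz":0.1,"wx":0,"wy":0,"wz":-0.06},{"hand":0.02,"tx":0.025,"ty":-0.095,"tz":0.1,"wx":0,"wy":0,"wz":-0.09},{"hand":0.02,"tx":0.03,"ty":-0.13,"tz":0.1,"wx":0,"wy":0,"wz":-0.12},{"hand":0.02,"tx":0.035,"ty":-0.17,"tz":0.1,"wx":0,"wy":0,"wz":-0.15},{"hand":0.02,"tx":0.04,"ty":-0.21,"tz":0.1,"wx":0,"wy":0,"wz":-0.18},{"hand":0.02,"tx":0.045,"ty":-0.25,"tz":0.1,"wx":0,"wy":0,"wz":-0.2},{"hand":0.02,"tx":0.05,"ty":-0.29,"tz":0.1,"wx":0,"wy":0,"wz":-0.22},{"hand":0.02,"tx":0.05,"ty":-0.33,"tz":0.1,"wx":0,"wy":0,"wz":-0.25},{"hand":0.02,"tx":0.05,"ty":-0.36,"tz":0.1,"wx":0,"wy":0,"wz":-0.276}]'
```

```text
time_s: 10.6
ee_pos: [0.6426, -0.1469, 0.3913]
tcp_rot: [[-0.0, -0.998, -0.057], [-0.001, -0.057, 0.998], [-1.0, 0.0, -0.001]]
force: [0.9, -0.1, -2.2]
width: 0.0293
```

```bash
python3 -m handwheel '[{"hand":0.02,"tx":0.001,"ty":-0.025,"tz":0,"wx":0,"wy":0,"wz":0},{"hand":0.02,"tx":0.003,"ty":-0.05,"tz":0,"wx":0,"wy":0,"wz":0},{"hand":0.02,"tx":0.005,"ty":-0.07,"tz":0,"wx":0,"wy":0,"wz":0},{"hand":0.02,"tx":0.005,"ty":-0.082,"tz":-0.01,"wx":0,"wy":0,"wz":0},{"hand":0.02,"tx":0.005,"ty":-0.082,"tz":-0.035,"wx":0,"wy":0,"wz":0},{"hand":0.02,"tx":0.005,"ty":-0.082,"tz":-0.06,"wx":0,"wy":0,"wz":0},{"hand":0.02,"tx":0.005,"ty":-0.082,"tz":-0.085,"wx":0,"wy":0,"wz":0},{"hand":0.02,"tx":0.005,"ty":-0.082,"tz":-0.097,"wx":0,"wy":0,"wz":0},{"hand":0.02,"tx":0.005,"ty":-0.082,"tz":-0.097,"wx":0,"wy":0,"wz":0},{"hand":0.02,"tx":0.005,"ty":-0.082,"tz":-0.097,"wx":0,"wy":0,"wz":0}]'
python3 - <<'E'
from h import *
s=robot.camera("scene"); im=robot.camera("wrist"); print(robot.get_state()['moment'],robot.get_state()['force'])
cv2.imwrite("pics/s7.png",cv2.resize(s[120:330,110:330],None,fx=2.8,fy=2.8)); cv2.imwrite("pics/w7.png",im)
E
```

```text
time_s: 11.6
ee_pos: [0.6474, -0.2288, 0.2951]
tcp_rot: [[0.0, -0.998, -0.057], [-0.001, -0.057, 0.998], [-1.0, -0.0, -0.001]]
force: [0.5, -0.0, -2.3]
width: 0.0297
[0.02134025 0.02477583 0.02253891] [ 0.21528713  0.28270139 -1.02300376]
```

View pics/s7.png

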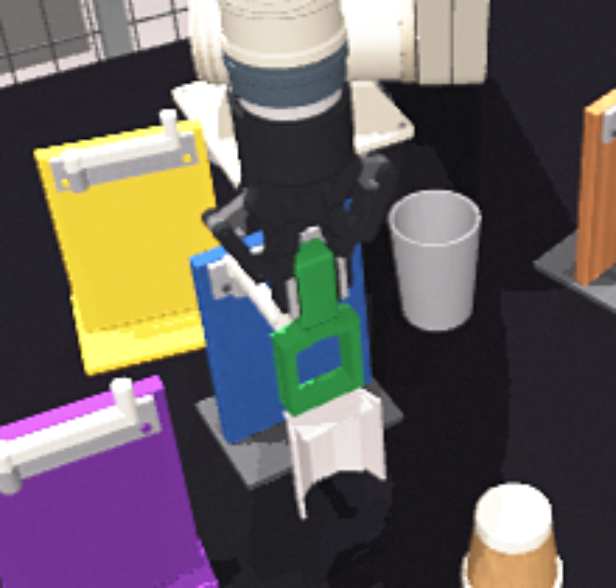

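View pics/w7.png

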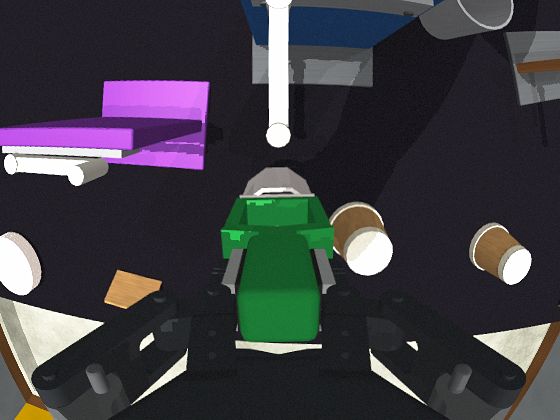

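```bash
python3 -m handwheel '[{"hand":0.02,"tx":-0.01,"ty":-0.0006,"tz":-0.003,"wx":0,"wy":0,"wz":0},{"hand":0.02,"tx":-0.02,"ty":-0.0012,"tz":-0.003,"wx":0,"wy":0,"wz":0},{"hand":0.02,"tx":-0.03,"ty":-0.0018,"tz":-0.003,"wx":0,"wy":0,"wz":0},{"hand":0.02,"tx":-0.04,"ty":-0.0024,"tz":-0.003,"wx":0,"wy":0,"wz":0},{"hand":0.02,"tx":-0.05,"ty":-0.003,"tz":-0.003,"wx":0,"wy":0,"wz":0},{"hand":0.02,"tx":-0.05,"ty":-0.003,"tz":-0.003,"wx":0,"wy":0,"wz":0}]'
```

```text
time_s: 12.3
ee_pos: [0.5968, -0.2322, 0.2936]
tcp_rot: [[0.002, -0.998, -0.057], [-0.002, -0.057, 0.998], [-1.0, -0.002, -0.002]]
force: [-0.2, -0.4, -2.4]
width: 0.0294
```

```bash
python3 -m handwheel '[{"hand":0.02,"tx":-0.01,"ty":-0.0006,"tz":0,"wx":0,"wy":0,"wz":0},{"hand":0.02,"tx":-0.02,"ty":-0.0012,"tz":0,"wx":0,"wy":0,"wz":0},{"hand":0.02,"tx":-0.03,"ty":-0.0018,"tz":0,"wx":0,"wy":0,"wz":0},{"hand":0.02,"tx":-0.04,"ty":-0.0024,"tz":0,"wx":0,"wy":0,"wz":0},{"hand":0.02,"tx":-0.051,"ty":-0.003,"tz":0,"wx":0,"wy":0,"wz":0},{"hand":0.02,"tx":-0.051,"ty":-0.003,"tz":0,"wx":0,"wy":0,"wz":0}]'
python3 - <<'E'
from h import *
s=robot.camera("scene"); im=robot.camera("wrist"); print(robot.get_state()['moment'],robot.get_state()['force'])
cv2.imwrite("pics/s8.png",cv2.resize(s[120:330,110:330],None,fx=2.8,fy=2.8)); cv2.imwrite("pics/w8.png",im)
E
```

```text
time_s: 12.9
ee_pos: [0.5444, -0.2352, 0.2942]
tcp_rot: [[0.003, -0.998, -0.056], [-0.003, -0.056, 0.998], [-1.0, -0.002, -0.003]]
force: [1.2, 0.5, -1.8]
width: 0.0292
[-0.0669808   0.01265551 -0.03574377] [ 0.35189566  1.05123627 -1.40735791]
```

View pics/s8.png

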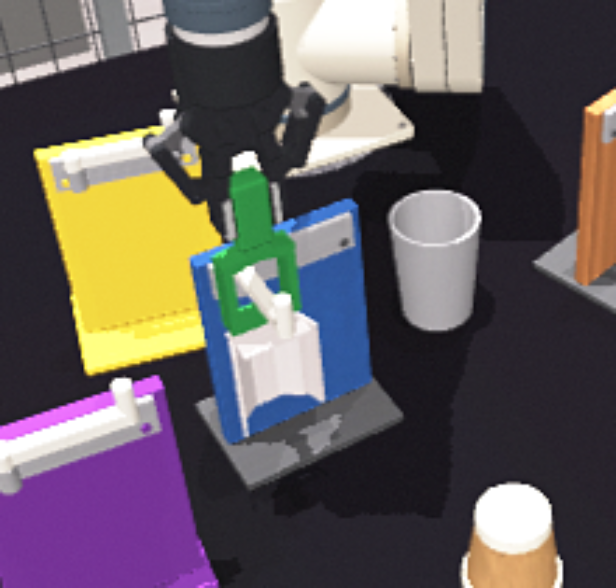

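View pics/w8.png

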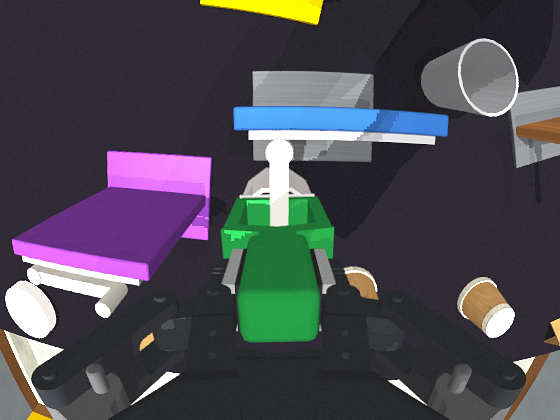

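```bash
python3 -m handwheel '[{"hand":0.02,"tx":0,"ty":0,"tz":-0.008,"wx":0,"wy":0,"wz":0},{"hand":0.02,"tx":0,"ty":0,"tz":-0.016,"wx":0,"wy":0,"wz":0},{"hand":0.02,"tx":0,"ty":0,"tz":-0.024,"wx":0,"wy":0,"wz":0},{"hand":0.02,"tx":0,"ty":0,"tz":-0.030,"wx":0,"wy":0,"wz":0},{"hand":0.02,"tx":0,"ty":0,"tz":-0.034,"wx":0,"wy":0,"wz":0},{"hand":0.02,"tx":0,"ty":0,"tz":-0.034,"wx":0,"wy":0,"wz":0},{"hand":0.02,"tx":0,"ty":0,"tz":-0.034,"wx":0,"wy":0,"wz":0}]'
```

```text
time_s: 13.7
ee_pos: [0.5457, -0.2353, 0.2601]
tcp_rot: [[0.003, -0.998, -0.056], [-0.003, -0.056, 0.998], [-1.0, -0.003, -0.003]]
force: [1.3, -0.4, -2.1]
width: 0.0294
```

```bash
python3 -m handwheel '[{"hand":0.02,"tx":-0.001,"ty":0,"tz":-0.0015,"wx":0,"wy":0,"wz":0},{"hand":0.02,"tx":-0.001,"ty":0,"tz":-0.0025,"wx":0,"wy":0,"wz":0},{"hand":0.02,"tx":-0.001,"ty":0,"tz":-0.0025,"wx":0,"wy":0,"wz":0}]'
```

```text
time_s: 14.0
ee_pos: [0.5451, -0.2354, 0.2589]
tcp_rot: [[0.006, -0.998, -0.056], [-0.004, -0.056, 0.998], [-1.0, -0.005, -0.004]]
force: [-0.2, 1.6, 6.2]
width: 0.0298
```

```bash
python3 -m handwheel '[{"hand":0.02,"tx":0,"ty":0,"tz":0.001,"wx":0,"wy":0,"wz":0},{"hand":0.034,"tx":0,"ty":0,"tz":0.001,"wx":0,"wy":0,"wz":0},{"hand":0.04,"tx":0,"ty":0,"tz":0.001,"wx":0,"wy":0,"wz":0},{"hand":0.05,"tx":0,"ty":0,"tz":0.001,"wx":0,"wy":0,"wz":0},{"hand":0.07,"tx":0,"ty":0,"tz":0.001,"wx":0,"wy":0,"wz":0},{"hand":0.085,"tx":0,"ty":0,"tz":0.001,"wx":0,"wy":0,"wz":0},{"hand":0.085,"tx":0,"ty":0,"tz":0.001,"wx":0,"wy":0,"wz":0}]'
python3 - <<'E'
from h import *
s=robot.camera("scene"); im=robot.camera("wrist"); print(robot.get_state()['moment'],robot.get_state()['force'])
cv2.imwrite("pics/s9.png",cv2.resize(s[120:330,110:330],None,fx=2.8,fy=2.8)); cv2.imwrite("pics/w9.png",im)
E
```

```text
time_s: 14.7
ee_pos: [0.5451, -0.2354, 0.2599]
tcp_rot: [[0.006, -0.998, -0.056], [-0.004, -0.056, 0.998], [-1.0, -0.005, -0.004]]
force: [-0.0, 0.1, -1.0]
width: 0.0848
[ 0.05510959 -0.01983159  0.02456687] [-0.69583703 -0.63387685 -0.18184793]
```

View pics/s9.png

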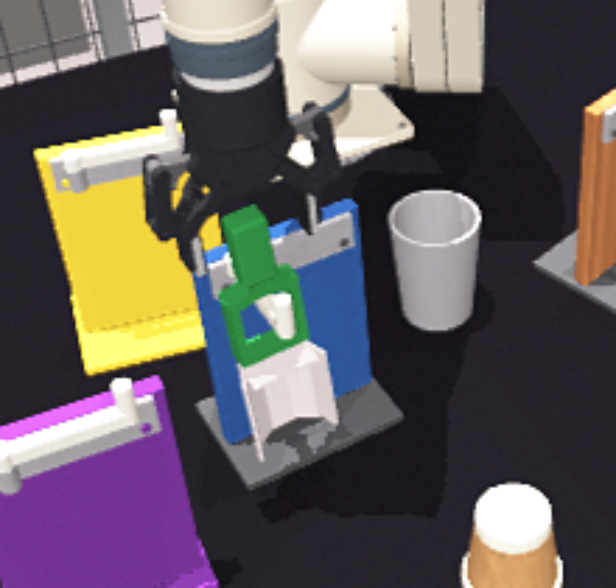

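View pics/w9.png

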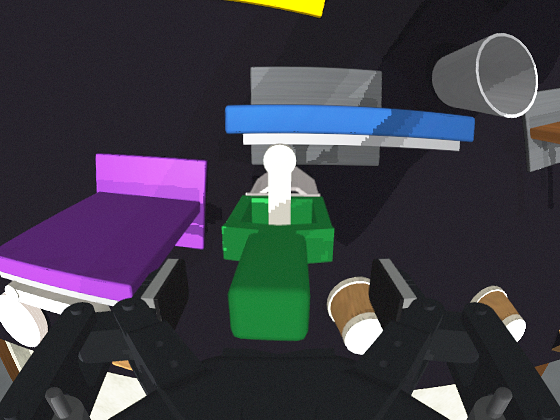

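```bash
python3 -m handwheel '[{"hand":0.085,"tx":0,"ty":0,"tz":0.03,"wx":0,"wy":0,"wz":0},{"hand":0.085,"tx":0,"ty":0,"tz":0.07,"wx":0,"wy":0,"wz":0},{"hand":0.085,"tx":0,"ty":0,"tz":0.11,"wx":0,"wy":0,"wz":0},{"hand":0.085,"tx":0.005,"ty":0.434,"tz":0.11,"wx":0.004,"wy":0.006,"wz":0.272},{"hand":0.085,"tx":0.005,"ty":0.434,"tz":0.11,"wx":0.004,"wy":0.006,"wz":0.272},{"hand":0.085,"tx":0.005,"ty":0.434,"tz":0.11,"wx":0.004,"wy":0.006,"wz":0.272},{"hand":0.085,"tx":0.005,"ty":0.434,"tz":0.11,"wx":0.004,"wy":0.006,"wz":0.272},{"hand":0.085,"tx":0.005,"ty":0.434,"tz":0.11,"wx":0.004,"wy":0.006,"wz":0.272},{"hand":0.085,"tx":0.005,"ty":0.434,"tz":0.11,"wx":0.004,"wy":0.006,"wz":0.272},{"hand":0.085,"tx":0.005,"ty":0.434,"tz":0.11,"wx":0.004,"wy":0.006,"wz":0.272},{"hand":0.085,"tx":0.005,"ty":0.434,"tz":0.11,"wx":0.004,"wy":0.006,"wz":0.272},{"hand":0.085,"tx":0.005,"ty":0.434,"tz":0.11,"wx":0.004,"wy":0.006,"wz":0.272}]'
python3 -m handwheel '[{"hand":0.085,"tx":0,"ty":0.04,"tz":0,"wx":0,"wy":0,"wz":0},{"hand":0.085,"tx":0,"ty":0.05,"tz":0,"wx":0,"wy":0,"wz":0}]'
python3 - <<'E'
from h import *
s=robot.camera("scene"); m=robot.camera_model("wrist");im=robot.camera("wrist"); print(robot.get_state()['ee_pos'])
p=projw(m,bp([.4312,.2035,.3279],[hook(1.5508),hook(1.5708),[.022,-.045,.231],[.008,.075,.225],[.008,-.075,.225]])); print(p.round(1))
cv2.imwrite("pics/s10.png",cv2.resize(s[120:330,110:390],None,fx=2.8,fy=2.8)); cv2.imwrite("pics/w10.png",im)
E
```

```text
time_s: 16.0
ee_pos: [0.5496, 0.2016, 0.3699]
tcp_rot: [[0.0, -0.946, -0.324], [0.001, -0.324, 0.946], [-1.0, -0.001, 0.001]]
force: [0.5, -1.9, 0.6]
width: 0.0847
time_s: 16.2
ee_pos: [0.549, 0.2553, 0.3694]
tcp_rot: [[-0.001, -0.945, -0.327], [0.002, -0.327, 0.945], [-1.0, 0.0, 0.002]]
force: [0.7, -0.3, -0.3]
width: 0.0849
[0.54935027 0.25309883 0.36940778]
[[213.4 183.3]
 [211.2 183.3]
 [214.8  75.5]
 [353.   62.5]
 [183.3  63. ]]
```

View pics/s10.png

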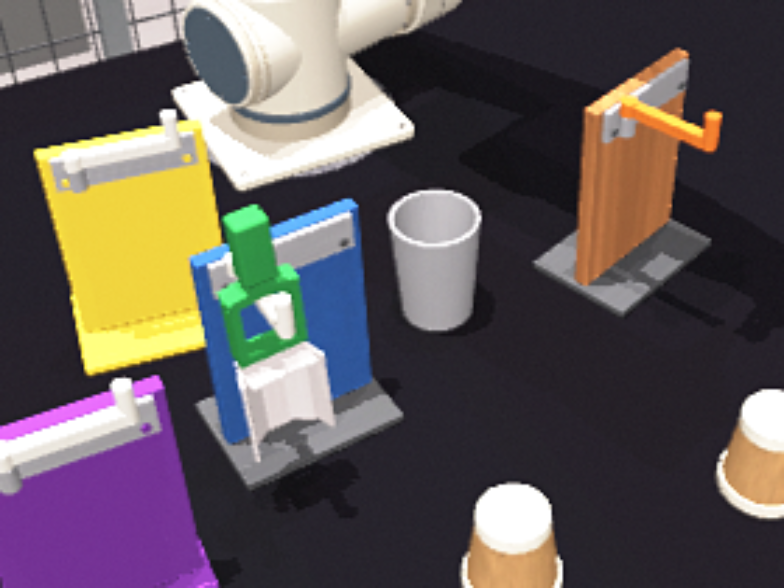

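View pics/w10.png

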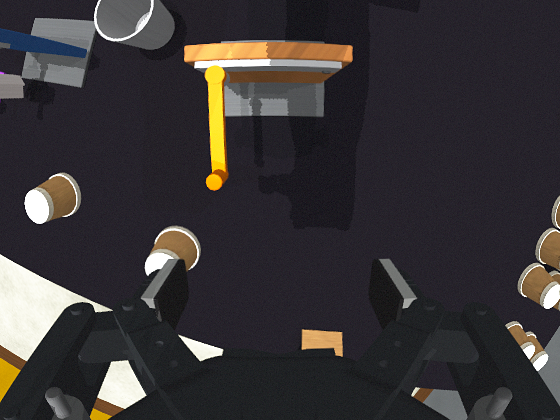

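```bash
python3 -m handwheel '[{"hand":0.085,"tx":0.001,"ty":-0.04,"tz":0,"wx":0,"wy":0,"wz":0},{"hand":0.085,"tx":0.002,"ty":-0.054,"tz":-0.02,"wx":-0.002,"wy":0,"wz":0},{"hand":0.085,"tx":0.002,"ty":-0.054,"tz":-0.06,"wx":-0.002,"wy":0,"wz":0},{"hand":0.085,"tx":0.002,"ty":-0.054,"tz":-0.1,"wx":-0.002,"wy":0,"wz":0},{"hand":0.085,"tx":0.002,"ty":-0.054,"tz":-0.125,"wx":-0.002,"wy":0,"wz":0},{"hand":0.085,"tx":0.002,"ty":-0.054,"tz":-0.132,"wx":-0.002,"wy":0,"wz":0},{"hand":0.0,"tx":0.002,"ty":-0.054,"tz":-0.132,"wx":-0.002,"wy":0,"wz":0},{"hand":0.0,"tx":0.002,"ty":-0.054,"tz":-0.132,"wx":-0.002,"wy":0,"wz":0},{"hand":0.0,"tx":0.002,"ty":-0.054,"tz":-0.132,"wx":-0.002,"wy":0,"wz":0},{"hand":0.0,"tx":0.002,"ty":-0.054,"tz":-0.132,"wx":-0.002,"wy":0,"wz":0},{"hand":0.0,"tx":0.002,"ty":-0.054,"tz":-0.132,"wx":-0.002,"wy":0,"wz":0}]' 40
python3 - <<'E'
import numpy as np
q0=1.551;y=.328;f=lambda q:.09*np.array([np.sin(q-y),np.cos(q-y)])
for q in [1.4,1.2,1.0,.8,.6,.4,.2,.05,0,-.04]: print(q,(f(q)-f(q0)).round(4))
E
```

```text
time_s: 17.4
ee_pos: [0.5516, 0.1993, 0.2382]
tcp_rot: [[0.001, -0.945, -0.327], [-0.0, -0.327, 0.945], [-1.0, -0.001, -0.001]]
force: [1.3, 0.4, 7.8]
width: 0.012
1.4 [-0.0056  0.0124]
1.2 [-0.0157  0.0272]
1.0 [-0.0286  0.0398]
0.8 [-0.0437  0.0495]
0.6 [-0.0604  0.056 ]
0.4 [-0.0781  0.0591]
0.2 [-0.0961  0.0586]
0.05 [-0.1093  0.0559]
0 [-0.1136  0.0545]
-0.04 [-0.117   0.0533]
```

```bash
python3 -m handwheel '[{"hand":0.0,"tx":-0.0056,"ty":0.0124,"tz":0,"wx":0,"wy":0,"wz":0},{"hand":0.0,"tx":-0.0157,"ty":0.0272,"tz":0,"wx":0,"wy":0,"wz":0},{"hand":0.0,"tx":-0.0286,"ty":0.0398,"tz":0,"wx":0,"wy":0,"wz":0},{"hand":0.0,"tx":-0.0437,"ty":0.0495,"tz":0,"wx":0,"wy":0,"wz":0},{"hand":0.0,"tx":-0.0604,"ty":0.056,"tz":0,"wx":0,"wy":0,"wz":0},{"hand":0.0,"tx":-0.0781,"ty":0.0591,"tz":0,"wx":0,"wy":0,"wz":0},{"hand":0.0,"tx":-0.096,"ty":0.0586,"tz":0,"wx":0,"wy":0,"wz":0},{"hand":0.0,"tx":-0.109,"ty":0.056,"tz":0,"wx":0,"wy":0,"wz":0},{"hand":0.0,"tx":-0.114,"ty":0.0545,"tz":0,"wx":0,"wy":0,"wz":0},{"hand":0.0,"tx":-0.116,"ty":0.0538,"tz":0,"wx":0,"wy":0,"wz":0},{"hand":0.0,"tx":-0.116,"ty":0.0538,"tz":0,"wx":0,"wy":0,"wz":0}]'
```

```text
time_s: 18.5
ee_pos: [0.4366, 0.2535, 0.2387]
tcp_rot: [[0.003, -0.945, -0.326], [0.001, -0.326, 0.945], [-1.0, -0.003, 0.0]]
force: [4.0, 2.4, 2.0]
width: 0.0123
```

```bash
python3 -m handwheel '[{"hand":0.0,"tx":-0.0025,"ty":-0.001,"tz":0,"wx":0,"wy":0,"wz":0},{"hand":0.0,"tx":-0.005,"ty":-0.0017,"tz":0,"wx":0,"wy":0,"wz":0},{"hand":0.0,"tx":-0.005,"ty":-0.0017,"tz":0,"wx":0,"wy":0,"wz":0}]'
```

```text
time_s: 18.8
ee_pos: [0.4351, 0.2529, 0.2391]
tcp_rot: [[0.009, -0.945, -0.326], [0.004, -0.326, 0.945], [-1.0, -0.01, 0.001]]
force: [17.6, 6.5, -5.8]
width: 0.012
```

At the stop (17 N reaction). Release and lift away.

```bash
python3 -m handwheel '[{"hand":0.04,"tx":0,"ty":0,"tz":0,"wx":0,"wy":0,"wz":0},{"hand":0.06,"tx":0,"ty":0,"tz":0,"wx":0,"wy":0,"wz":0},{"hand":0.06,"tx":0,"ty":0,"tz":0,"wx":0,"wy":0,"wz":0},{"hand":0.07,"tx":0,"ty":0,"tz":0.03,"wx":0,"wy":0,"wz":0},{"hand":0.085,"tx":0,"ty":0,"tz":0.07,"wx":0,"wy":0,"wz":0},{"hand":0.085,"tx":0,"ty":0,"tz":0.12,"wx":0,"wy":0,"wz":0},{"hand":0.085,"tx":0,"ty":0,"tz":0.15,"wx":0,"wy":0,"wz":0},{"hand":0.085,"tx":0,"ty":0.0,"tz":0.15,"wx":0,"wy":0,"wz":0}]'
python3 - <<'E'
from h import *
m=robot.camera_model("wrist");im=robot.camera("wrist");s=robot.camera("scene");t=robot.camera("top")
p=projw(m,bp([.4312,.2035,.3279],[hook(0),hook(.05),[.022,-.045,.231]])); print(p.round(1))
cv2.imwrite("pics/s11.png",cv2.resize(s[120:330,110:390],None,fx=2.8,fy=2.8)); cv2.imwrite("pics/w11.png",im)
cv2.imwrite("pics/t11.png",cv2.resize(t[100:300,110:400],None,fx=2.7,fy=2.7,interpolation=cv2.INTER_CUBIC))
E
```

```text
time_s: 19.6
ee_pos: [0.4354, 0.2532, 0.3931]
tcp_rot: [[0.014, -0.945, -0.326], [0.006, -0.326, 0.945], [-1.0, -0.016, 0.001]]
force: [0.0, 0.2, -0.8]
width: 0.0852
[[278.4 195.3]
 [278.3 200.1]
 [187.  188.9]]
```

View pics/s11.png

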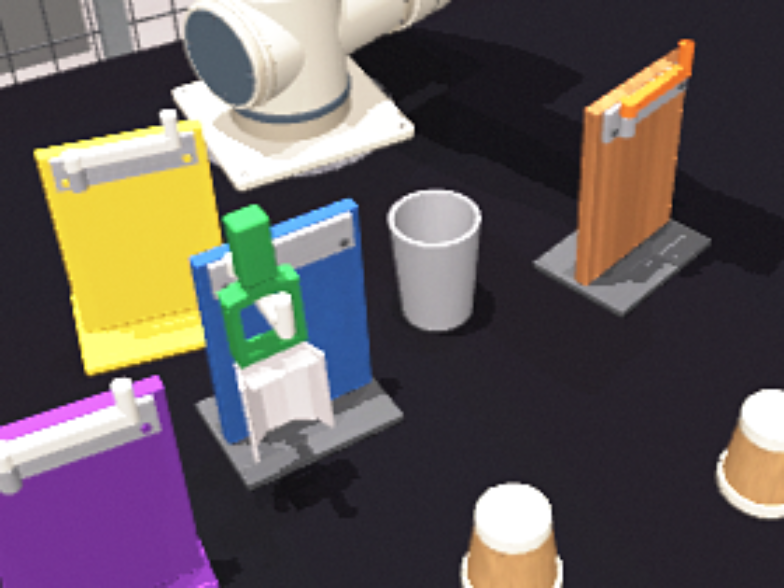

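View pics/w11.png

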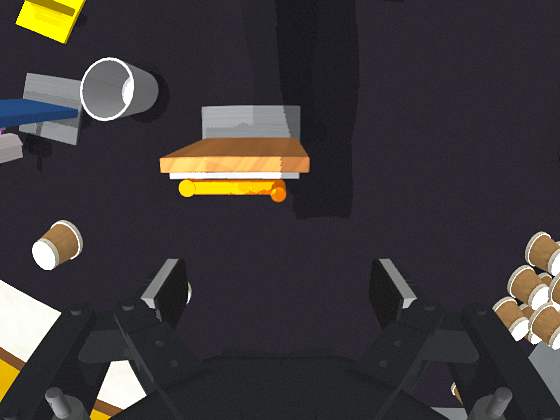

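View pics/t11.png

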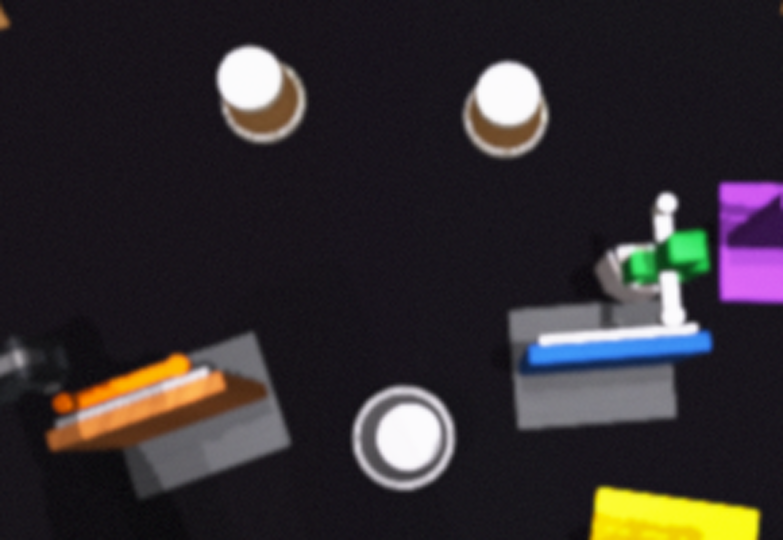

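```bash
python3 -m handwheel '[{"hand":0.085,"tx":0.03,"ty":-0.05,"tz":0,"wx":0,"wy":0.014,"wz":0},{"hand":0.085,"tx":0.05,"ty":-0.1,"tz":0,"wx":0,"wy":0.014,"wz":0},{"hand":0.085,"tx":0.05,"ty":-0.15,"tz":0,"wx":0,"wy":0.014,"wz":0},{"hand":0.085,"tx":0.05,"ty":-0.2,"tz":0,"wx":0,"wy":0.014,"wz":0},{"hand":0.085,"tx":0.05,"ty":-0.25,"tz":0,"wx":0,"wy":0.014,"wz":-0.1},{"hand":0.085,"tx":0.05,"ty":-0.3,"tz":0,"wx":0,"wy":0.014,"wz":-0.2},{"hand":0.085,"tx":0.05,"ty":-0.3,"tz":0,"wx":0,"wy":0.014,"wz":-0.27},{"hand":0.085,"tx":0.05,"ty":-0.3,"tz":0,"wx":0,"wy":0.014,"wz":-0.27}]'
python3 - <<'E'
from h import *
m=robot.camera_model("wrist");im=robot.camera("wrist");s=robot.camera("scene")
cv2.imwrite("pics/w12.png",cv2.resize(im[:260,60:400],None,fx=2.2,fy=2.2))
cv2.imwrite("pics/s12.png",cv2.resize(s[180:300,170:260],None,fx=5,fy=5,interpolation=cv2.INTER_CUBIC))
pp=[.4738,-.1937,.0593]
L=[hook(1.5708),[.022,-.045,.231],[.067,-.045,.204],[.067,-.045,.306],[.067,-.045,.246],[.067,-.045,.06]]
print(((proj(robot.camera_model("scene"),bp(pp,L))-[170,180]+.5)*5-.5).round(0))
print(((projw(m,bp(pp,L))-[60,0])*2.2).round(0))
E
```

```text
time_s: 20.55
ee_pos: [0.4843, -0.049, 0.3866]
tcp_rot: [[-0.009, -0.998, -0.057], [0.004, -0.057, 0.998], [-1.0, 0.008, 0.005]]
force: [-0.4, 0.8, 0.3]
width: 0.0854
[[202. 232.]
 [119. 161.]
 [169. 261.]
 [142.  81.]
 [158. 190.]
 [201. 479.]]
[[ 94. 624.]
 [ 85. 433.]
 [122. 503.]
 [ 18. 586.]
 [ 85. 532.]
 [213. 436.]]
```

View pics/w12.png

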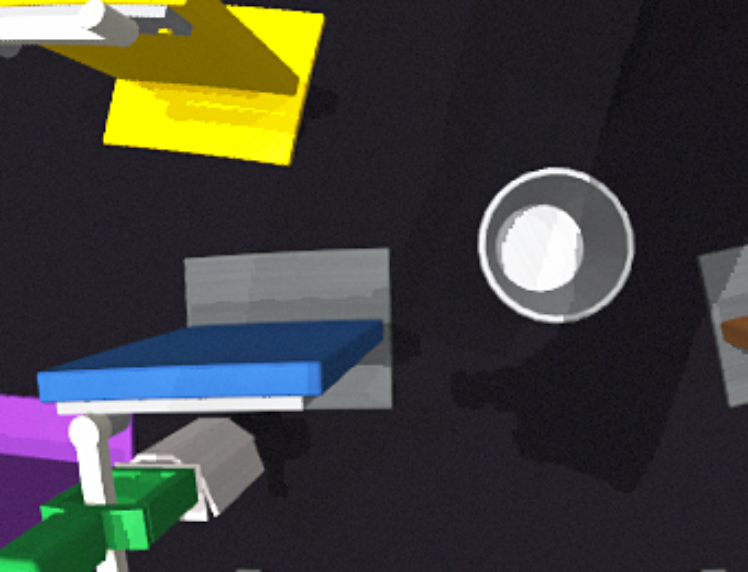

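View pics/s12.png

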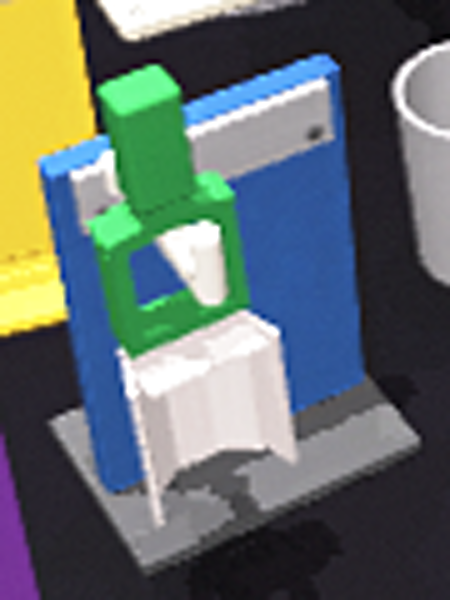

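```bash
python3 -m handwheel '[{"hand":0.085,"tx":0,"ty":0,"tz":0,"wx":0,"wy":0,"wz":0},{"hand":0.085,"tx":0,"ty":0,"tz":0,"wx":0,"wy":0,"wz":0}]'
python3 - <<'E'
from h import *
t=robot.camera("top");t0=cv2.imread("pics/top0.png")
for n,(r0,r1,c0,c1) in dict(cups=(110,165,185,320),bucket=(240,285,238,282)).items():
    print(n,cv2.phaseCorrelate(t0[r0:r1,c0:c1,1].astype(float),t[r0:r1,c0:c1,1].astype(float)))
print(robot.get_state()['force']); print(robot.finish_job())
E
```

```text
time_s: 20.85
ee_pos: [0.4844, -0.0457, 0.3871]
tcp_rot: [[-0.008, -0.998, -0.066], [0.005, -0.066, 0.998], [-1.0, 0.008, 0.005]]
force: [-0.1, -0.1, 0.5]
width: 0.0849
cups ((0.26634645523061806, 0.3098239636787241), 0.35200846165995475)
bucket ((-1.7569158257445565, 5.434647056902417), 0.0698051672135913)
[-0.96146008  0.59716495  0.45700779]
the job is handed in; nothing more can be done
None
```

The job is done and handed in at about 21 s. I swung the white hook on the blue board out to its stop and moved the scoop over by its grip without setting it down. I lowered it so its eye hangs mid-arm on the white hook, then folded the orange hook against its stop.

**Last checks:**
- **White hook:** the pictures match the fully-out position to about a pixel.
- **Scoop:** it hangs by its eye with the arm through it, leaning an estimated 2–3° sideways, and looks clear of the board. It looked the same in every picture over the last 6 s or so.
- **Orange hook:** the pictures match the folded position, about 0 rad, to about a pixel.
- **Cups and bucket:** the measured shift of the cups between first and last picture was under 0.5 pixel. The same check on the bucket was unreliable: it gave a shift of about 6 pixels with confidence 0.07, perhaps because the arm or its shadow was nearby. The camera pictures up to then showed the bucket standing in place, and no force reading suggested the robot touched it.
- **Robot:** the gripper is empty, open and well above everything, touching nothing.

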